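# Hold a flow cell's end plate down while its screws go in

### The arm

A 7-joint arm with a two-finger parallel gripper is mounted at the origin on the work surface. World frame = base frame: x ahead of the robot, y to its left, z up, the work surface at z = 0. Lengths are in mm, angles in rad, forces in N, time in s.
With the tool pointing down it reaches from about 350 to 900 mm from the base axis. Payload 19.9 kg.
Tool frame: the origin (TCP) lies between the finger pads; the fingertips stand 11 mm ahead of it and the grasp point (between the pads) lies 8 mm behind it; z points along the fingers, y is the line along which they close (so a half turn about z gives the same grasp; the last joint's range is limited). The gripper opens to 85 mm and grips with 20 to 120 N. Pads are 22 mm wide; open, the fingers measure 114 mm over their backs; the gripper's body (76 mm by 85 mm) begins 54 mm behind the grasp point. The pads swing forward as they close: fully open they stand 13 mm farther back than shut.
Start: joints at [1.238, 0.417, -0.01, 1.614, 0.005, 1.111, -0.053], TCP at [179.794, -598.562, 242.26] pointing down, gripper open.
Joint ranges: [-2.81, 2.81], [-0.39, 2.02], [-1.27, 1.25], [0.06, 2.57], [-1.19, 4.33], [0.19, 2], [-2.82, 2.82]. Speed limits (rad/s): [1.89, 1.89, 2.39, 2.39, 3.01, 3.01, 3.01].

### API

Orientations are given as a rotation vector (axis times angle).
In Python, from station import arm gives the robot as it stands.
- The arm moves only by the tool move_arm, never from a script. Its argument "commands" is a list of rows, each a list of 3 entries, a list of its own where there are three numbers: the turn, a rotation vector about the tool's x, y, z normalised to -1 to 1, where 1 is pi/2 rad, then the shift along the tool's x, y, z normalised to -1 to 1, where 1 is 80 mm, then the opening, from 0 (shut) to 1 (fully open). A call has 1 to 20 rows; each row shifts and turns the commanded pose from where the row before left it, along the tool's axes as they then stand; what a row does not reach is not made up. A row lasts 1/8 s, in which the tool goes at most 62.5 mm and 10.7 degrees, less where a joint would pass 70% of its speed; a pose out of reach is approached as far as the arm can. A call with a number of a shift or a turn outside -1 to 1 is refused whole. A call with a gripper value outside its range is refused whole. The fingers move at their own pace and stop on an object; "newtons" is the grip in N (left out, the last holds). Time passes only in rows, so rows that do not move let the fingers close. It gives the time, the measured TCP pose, the force, the opening and the grip force at its end, in the units of the state.
- arm.sense(): the state, without advancing time (a new reading comes with each control period).
- arm.get_image(name): name is "scene" or "side" or "wrist"; returns a dict with "pixels" (400x640x3 uint8, blue, green, red), "mtx" (3x3 intrinsics, pixels), "origin" and "attitude" of the camera in the world. Camera axes: x right, y down, z forward; pixel columns grow to the right and rows downward; lengths in mm; the calibration is good to about 2 mm. A picture is of the moment at which its call begins. There is no depth.
- arm.sign_off(): hands the job in; it is judged then, once.
Trained networks look in the newest picture that a camera, given by its name, has taken for a name from the list of things; names that differ only in an ending like _2 or _b are one class to them, and where a whole thing is asked for, a point or a joint stands for the part that bears it (a point fixed in the world has none). Each returns a list of dicts, best first, with "conf" (0 to 1); they miss things now and then, are a little off and sometimes report something else, mostly with a low value. They report only what shows in the picture. A call takes as long as a camera call.
- arm.boxes_of(camera, label): "extent" ([left, top, right, bottom] in pixels, round what is visible of it).
The state is a dict: "t": time; "joints": joint angles; "dq": joint speeds; "joint_torque": joint torques, N m; "position": TCP position; "tool_rot": TCP orientation; "wrist_force": force on the tool from outside, world axes, zero at the start; "moment": the same for the moment, N m; "width": opening from 0.0 (shut) to 1.0 (fully open); "gripper_force": force on a finger pad.
Only numpy, scipy, OpenCV 4.12 (cv2) and the standard library are available. Lean on these libraries where they do the work, as an engineer would, in place of code of your own. Each camera call takes 0.05 s, during which the arm holds its last target. There are 200 camera calls.

### The job

I am about to close the flow cell: lift the loose metal end plate (the one with the blue port block) over the two guide pins, either way round, lower it gently onto the orange sponge gasket and press it straight down on the stack. Hold it there for about three seconds with a steady push, so that the gasket carries about 15 N in all (never over 30 N, which would crush it), and finish while still pressing it down like that, so that I can run in the four corner screws. Leave everything else on the bench where it is.

Things in the scene. Friction and masses are not known exactly. Their poses are not given: they have to be found in the camera images.
- end_plate: Loose upper end plate: bright aluminium, 130 x 84 x 10 mm (x, y, z), about 0.3 kg (varies), flat on the bench at the start. Origin: centre of its underside; x along the 130 mm side, z up. Two 11 mm through holes for the guide pins at x = +54 and -54 mm, y = 0; four small dark screw holes near the corners (no part here). Alike both ways round (half a turn). Carries the port block.
- port_block (a point): Centre of the top of the blue block, 36 x 26 x 30 mm (x, y, z), standing on the middle of the end plate's top; this point is 40 mm above the plate's underside. Grip it across its 26 mm (plate y). A white hose barb, at most 13 mm thick, sticks out of each x end to x = +-40 mm, its axis 25 mm above the plate's underside.
- cell: Lower half of the flow cell; it stands firm on the bench. Aluminium plate, copper sheet (tab 20 mm out of its -y side) and black graphite plate, 130 x 84 mm, together 34 mm high. Origin: centre of its underside, on the bench; x along the 130 mm side, z up. The orange gasket lies on top; two upright steel guide pins stand at x = +54 and -54 mm, y = 0.
- pin_a (a point): Tip of the guide pin at the cell's +x end, 67 mm above the bench. The pin is 8 mm thick up to 55 mm above the bench, then tapers to 3 mm at the tip.
- pin_b (a point): Tip of the guide pin at the cell's -x end; the same as pin_a.
- gasket: Orange silicone sponge gasket with a pale window, 92 x 80 x 8 mm, between the pins. Origin: centre of its underside, 34 mm above the bench when free; its top, where the end plate comes to rest, is then at 42 mm. Yields straight down like a spring, its origin sinking too: 4 N per mm, 6 mm at most (24 N), then hard. The plate's own weight counts in the force on it.
- vial_clear: Bystander: small white vial, 28 mm across, 52 mm high, loose. Origin at the centre of its foot.
- vial_pink: Bystander: small pink vial with a white cap, 28 mm across, 52 mm high, loose. Origin at the centre of its foot.
- screw_tray: Bystander: flat steel tray 90 x 64 x 18 mm with the four closing screws in it, loose. Origin at the centre of its underside.
- hex_driver: Bystander: driver with a red handle, 190 mm long, lying loose.
- beaker: Bystander: empty glass beaker, 68 mm across, 85 mm high, loose. Origin at the centre of its foot.
- reagent: Bystander: white bottle with a black cap, 68 mm across, 145 mm high, loose. Origin at the centre of its foot.
- spare_plate: Bystander: spare black graphite plate with grooves, 130 x 84 x 12 mm, lying loose. Origin at the centre of its underside.

How it is judged:
By the outcome, as a careful person would: the job done as asked, in the order asked, and still so for the second after the job is handed in, while the arm keeps its last pose, push and grip.
It also fails if it takes over 58 s, if anything falls off the work surface, if the arm or the gripper's body presses on something with over 40 N, if the wrist force passes 120 N, or if a joint passes its speed limit or range.

## Working session

There is one attempt and no reset: what is moved stays moved. The work goes in short steps, Python scripts to look and compute and a tool call to move; the robot and the scene stay as the last step left them, time stands still between calls to the robot, and variables do not carry over. Pictures are saved under pics/ and viewed, at most 10 in all, crops included, and the job is handed in when it is done.

Besides the shell and the picture viewer there is one more tool, called after ">>>" as a command line: name --argument value ..., lists and objects as JSON in quotes. move_arm: Moves the arm, as the interface text tells. Its arguments: {"type":"object","properties":{"commands":{"type":"array"},"newtons":{"type":"number"}},"required":["commands"]}

```bash
mkdir -p pics; ls; cat > h.py <<'E'
import numpy as np, cv2
from scipy.spatial.transform import Rotation as R
from station import arm
def shot(n,f):
    im=arm.get_image(n); cv2.imwrite('pics/'+f,np.array(im['pixels'])); np.savez('pics/'+f[:-4]+'.npz',**{k:np.array(im[k]) for k in('mtx','origin','attitude')}); return im
def cam(f):
    d=np.load('pics/'+f+'.npz'); A=d['attitude']; 
    A=A if A.shape==(3,3) else R.from_rotvec(A).as_matrix()
    return d['mtx'],d['origin'],A
def ray(f,u,v):
    K,o,A=cam(f); return o,A@np.linalg.solve(K,[u,v,1.])
def plane(f,u,v,z):
    o,d=ray(f,u,v); return o+d*(z-o[2])/d[2]
def tri(*obs):
    M=0;b=0
    for f,u,v in obs:
        o,d=ray(f,u,v); d/=np.linalg.norm(d); P=np.eye(3)-np.outer(d,d); M=M+P; b=b+P@o
    return np.linalg.solve(M,b)
def proj(f,p):
    K,o,A=cam(f); q=K@(A.T@(np.array(p)-o)); return q[:2]/q[2]
E
python3 - <<'E'
from h import *
np.set_printoptions(precision=2,suppress=True)
for n in('scene','side','wrist'):
    im=shot(n,n+'0.png'); print(n,im['origin'],im['attitude'],im['mtx'])
    for l in('end_plate','port_block','cell','gasket','pin_a','spare_plate'):
        print(l,[(np.round(b['extent']),round(b['conf'],2)) for b in arm.boxes_of(n,l)[:3]])
print(arm.sense())
E
```

```text
pics
scene [1087.93 -533.57  776.85] [-2.18 -0.9   0.36] [[442.51   0.   316.96]
 [  0.   442.51 197.15]
 [  0.     0.     1.  ]]
end_plate [(array([213., 243., 277., 283.]), 0.62)]
port_block [(array([209., 244., 282., 286.]), 0.96)]
cell [(array([338., 142., 381., 185.]), 0.69)]
gasket [(array([339., 146., 381., 173.]), 0.77)]
pin_a [(array([339., 140., 386., 182.]), 0.94)]
spare_plate []
side [ 263.61 -698.97  865.55] [-2.33  0.51 -0.23] [[434.28   0.   325.42]
 [  0.   434.28 198.32]
 [  0.     0.     1.  ]]
end_plate [(array([324., 257., 381., 309.]), 0.63)]
port_block [(array([322., 255., 380., 307.]), 0.9)]
cell [(array([248., 152., 295., 186.]), 0.92)]
gasket [(array([332., 130., 354., 163.]), 0.67), (array([258., 158., 290., 178.]), 0.62), (array([403., 216., 433., 271.]), 0.16)]
pin_a [(array([248., 157., 298., 185.]), 0.83)]
spare_plate [(array([342., 332., 415., 400.]), 0.65)]
wrist [ 248.06 -578.41  373.31] [ 2.33 -1.73 -0.25] [[303.33   0.   316.49]
 [  0.   303.33 199.8 ]
 [  0.     0.     1.  ]]
end_plate []
port_block []
cell []
gasket []
pin_a []
spare_plate []
{'t': 1.05, 'joints': array([ 1.24,  0.42, -0.01,  1.61,  0.  ,  1.11, -0.05]), 'dq': array([-0., -0.,  0.,  0., -0.,  0.,  0.]), 'joint_torque': array([ -0.  , -86.42,   0.68, -43.52,   0.02,   0.  ,  -0.  ]), 'position': array([ 179.84, -598.56,  242.26]), 'tool_rot': array([-3.11, -0.46,  0.  ]), 'wrist_force': array([ 0.15, -0.59,  0.53]), 'moment': array([-0.05, -0.04,  0.02]), 'gripper_force': 0.0, 'width': 0.9996707027592036}
```

```bash
python3 - <<'E'
from h import *
print(plane('scene0',245,263,20),plane('side0',352,282,20),plane('scene0',360,163,35),plane('side0',272,169,35))
a=cv2.imread('pics/scene0.png');b=cv2.imread('pics/side0.png')
cv2.imwrite('pics/c1.png',cv2.resize(a[120:320,180:440],None,fx=3,fy=3,interpolation=cv2.INTER_CUBIC))
cv2.imwrite('pics/c2.png',cv2.resize(b[130:330,200:460],None,fx=3,fy=3,interpolation=cv2.INTER_CUBIC))
E
```

```text
[ 580.58482322 -215.54010811   20.        ] [ 567.91648438 -224.26494238   20.        ] [544.82696416 201.15397313  35.        ] [529.09163169 198.68687212  35.        ]
```

View pics/c1.png

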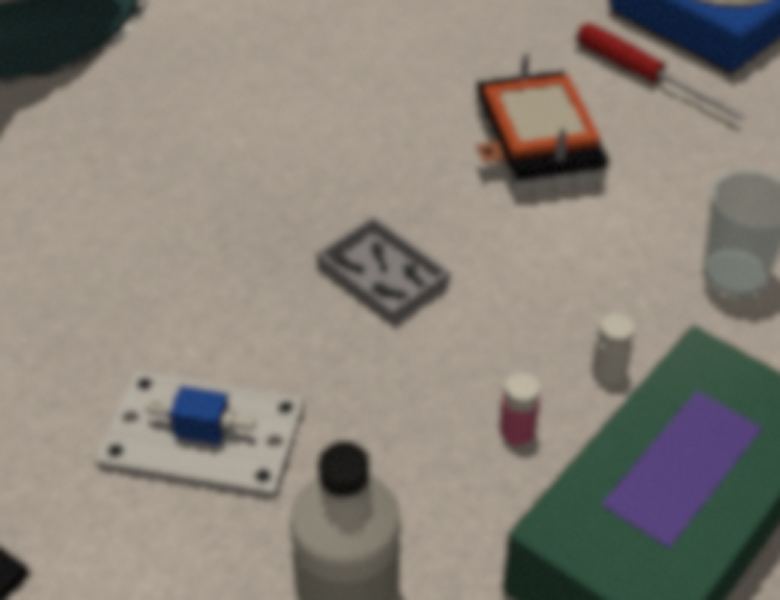

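View pics/c2.png

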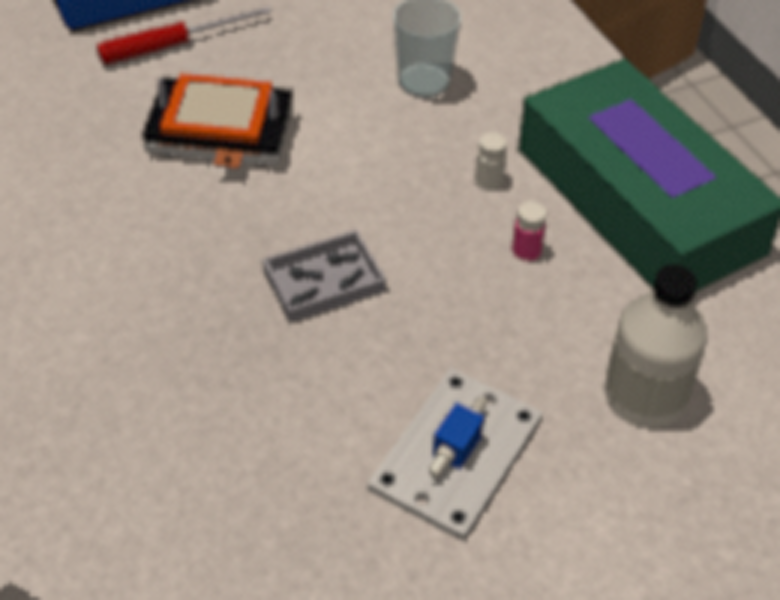

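Scene crop: plate with blue block at about (200,415) in the crop, holes at (130,416)/(274,440); cell with pin tips at about (525,58)/(562,132). Side crop: plate holes at (421,497)/(489,398), pin tips at (163,82)/(273,88). Triangulating these.

```bash
cat >> h.py <<'E'
np.set_printoptions(precision=3,suppress=True)
def S(u,v): return ('scene0',180+u/3,120+v/3)
def D(u,v): return ('side0',200+u/3,130+v/3)
E
python3 - <<'E'
from h import *
for n,a,b in [('hole1',S(130,416),D(421,497)),('hole2',S(274,440),D(489,398)),
 ('c',S(145,383),D(387,479)),('c',S(286,407),D(456,382)),('c',S(263,475),D(523,415)),('c',S(115,450),D(458,517)),('pinb',S(525,58),D(163,82)),('pina',S(562,132),D(273,88))]:
    print(n,tri(a,b))
s=arm.sense(); T=R.from_rotvec(s['tool_rot']).as_matrix(); print(T)
K,o,A=cam('wrist0'); print('cam in tool',T.T@(o-s['position'])); print(T.T@A)
E
```

```text
hole1 [ 531.139 -237.999    8.551]
hole2 [ 621.361 -178.795    9.399]
c [ 514.452 -212.32     8.686]
c [ 604.742 -152.9      8.763]
c [ 638.461 -204.079    8.777]
c [ 548.617 -264.457    8.841]
pinb [491.728 237.634  63.174]
pina [582.198 182.207  65.169]
[[ 0.958  0.288 -0.   ]
 [ 0.288 -0.958  0.   ]
 [-0.    -0.    -1.   ]]
cam in tool [  71.135    0.318 -131.059]
[[-0.    -0.96  -0.278]
 [ 1.    -0.     0.   ]
 [-0.001 -0.278  0.96 ]]
```

>>> move_arm --commands '[[[0, 0, -0.092], [0, 0, 0], 1], [[0, 0, -0.092], [0.3, -0.06, 0], 1], [[0, 0, 0], [0.682, -0.137, 0.05], 1], [[0, 0, 0], [0.682, -0.137, 0.05], 1], [[0, 0, 0], [0.682, -0.137, 0.05], 1], [[0, 0, 0], [0.682, -0.137, 0.05], 1], [[0, 0, 0], [0.682, -0.137, 0.05], 1], [[0, 0, 0], [0.682, -0.137, 0.05], 1], [[0, 0, 0], [0.682, -0.137, 0.05], 1], [[0, 0, 0], [0.682, -0.137, 0.05], 1], [[0, 0, 0], [0.682, -0.137, 0.05], 1], [[0, 0, 0], [0.384, -0.063, 0.05], 1], [[0, 0, 0], [0, 0, 0], 1]]'

```text
t: 2.68
position: [580.2, -208.6, 201.8]
tool_rot: [-3.007, -0.905, -0.0]
wrist_force: [0.1, -0.6, 0.1]
width: 1.001
gripper_force: 0.0
```

```bash
python3 - <<'E'
from h import *
shot('wrist','w1.png')
print(arm.sense())
print('bottle',plane('side0',200+655/3,130+410/3,0),'spare',plane('side0',378,366,6))
print(arm.boxes_of('wrist','port_block'))
E
```

```text
{'t': 2.725, 'joints': array([ 0.508,  0.456, -0.278,  1.668,  0.14 ,  1.038, -0.802]), 'dq': array([ 0.032, -0.015,  0.021,  0.011,  0.   ,  0.001,  0.008]), 'joint_torque': array([ -3.684, -85.589,  -7.097, -42.019,  -0.129,  -0.078,  -0.328]), 'position': array([ 579.153, -210.282,  201.927]), 'tool_rot': array([-3.009, -0.902,  0.   ]), 'wrist_force': array([-0.71 , -1.266,  0.188]), 'moment': array([ 0.023, -0.026,  0.013]), 'gripper_force': 0.0, 'width': 0.9980801105060522}
bottle [ 742.164 -240.487    0.   ] spare [ 528.982 -414.89     6.   ]
[{'extent': [272.6, 118.0, 353.7, 237.3], 'conf': 0.97}, {'extent': [81.2, 30.0, 179.2, 148.9], 'conf': 0.44}]
```

View pics/w1.png

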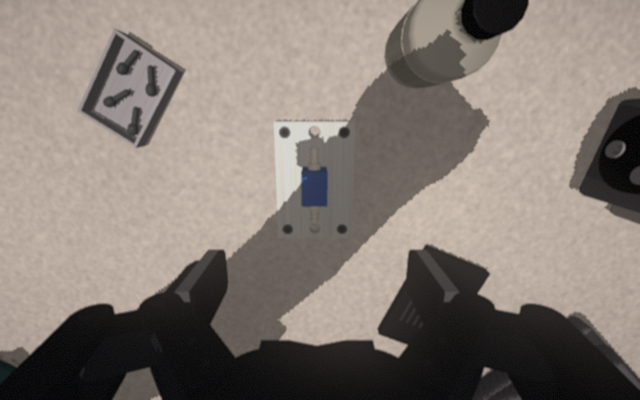

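Wrist view: plate upright in the image, screw holes at about (284,132), (344,132), (342,229), (287,229); fingers clear on both sides; bottle at upper right.

```bash
python3 - <<'E'
from h import *
P=[plane('w1',u,v,10) for u,v in[(284,132),(344,132),(342,229),(287,229)]]
print(np.array(P)); c=np.mean(P,0)
a=(P[0]+P[1]-P[2]-P[3])[:2]; print(c,np.degrees(np.arctan2(a[1],a[0])),np.linalg.norm(a)/2)
sc=[[514.452,-212.32],[604.742,-152.9],[638.461,-204.079],[548.617,-264.457]]; print(np.mean(sc,0))
t=plane('w1',315,186.5,40);print('block',t, cam('w1')[1])
g=cv2.imread('pics/w1.png');m=(g[...,0].astype(int)-g[...,2]>40)&(g[...,0]<180);ys,xs=np.where(m[150:220,280:350]);print(xs.min()+280,xs.max()+280,ys.min()+150,ys.max()+150)
s=arm.sense();print(s['t'],s['position'],np.degrees(np.arctan2(*R.from_rotvec(s['tool_rot']).as_matrix()[[1,0],0])))
E
```

```text
[[ 604.243 -152.53    10.   ]
 [ 638.697 -204.607   10.   ]
 [ 548.792 -264.616   10.   ]
 [ 514.19  -212.345   10.   ]]
[ 576.481 -208.525   10.   ] 33.657308683664446 108.10027075930655
[ 576.568 -208.439]
block [ 579.537 -207.673   40.   ] [ 639.69  -169.922  332.839]
302 325 173 204
2.775 [ 578.572 -211.394  202.116] 33.276282296610276
```

>>> move_arm --commands '[[[0, 0, -0.004], [0, -0.045, 0.3], 1], [[0, 0, 0], [0, 0, 0.5], 1], [[0, 0, 0], [0, 0, 0.5], 1], [[0, 0, 0], [0, 0, 0.4], 1], [[0, 0, 0], [0, 0, 0.1], 1], [[0, 0, 0], [0, 0, 0], 1], [[0, 0, 0], [0, 0, 0], 1], [[0, 0, 0], [0, 0, 0], 1]]'

```text
t: 3.78
position: [577.3, -208.3, 59.4]
tool_rot: [3.006, 0.909, 0.002]
wrist_force: [-0.4, 0.5, -0.0]
width: 1.001
gripper_force: 0.0
```

```bash
cat >> h.py <<'E'
def to(x,y,z):
    s=arm.sense(); T=R.from_rotvec(s['tool_rot']).as_matrix()
    print('t',s['t'],s['position'],'yaw',np.degrees(np.arctan2(T[1,0],T[0,0])),'tilt',T[:2,2],'shift',T.T@(np.array([x,y,z])-s['position'])/80, 'F',s['wrist_force'],s['moment'],'w',s['width'],s['gripper_force'])
E
python3 -c "
from h import *
to(576.5,-208.5,25)"
```

```text
t 3.775 [ 577.328 -208.339   59.392] yaw 33.63391247282532 tilt [ 0.001 -0.001] shift [-0.01  -0.005  0.43 ] F [-0.418  0.465 -0.042] [ 0.002 -0.01   0.023] w 1.0011713869097836 0.0
```

>>> move_arm --commands '[[[0, 0, 0], [-0.01, -0.005, 0.2], 1], [[0, 0, 0], [0, 0, 0.15], 1], [[0, 0, 0], [0, 0, 0.06], 1], [[0, 0, 0], [0, 0, 0], 0.42], [[0, 0, 0], [0, 0, 0], 0.42], [[0, 0, 0], [0, 0, 0], 0.42], [[0, 0, 0], [0, 0, 0], 0.42]]' --newtons 40

```text
t: 4.65
position: [576.1, -208.2, 25.7]
tool_rot: [3.007, 0.909, 0.0]
wrist_force: [-0.9, 0.3, -0.4]
width: 0.423
gripper_force: 0.0
```

```bash
python3 -c "
from h import *
to(576.5,-208.5,25)"
```

```text
t 4.65 [ 576.055 -208.216   25.702] yaw 33.63690382022564 tilt [ 0. -0.] shift [0.003 0.006 0.009] F [-0.917  0.318 -0.439] [ 0.008 -0.021  0.014] w 0.4227276015190955 0.0
```

>>> move_arm --commands '[[[0, 0, 0], [0, 0, 0], 0], [[0, 0, 0], [0, 0, 0], 0], [[0, 0, 0], [0, 0, 0], 0], [[0, 0, 0], [0, 0, 0], 0], [[0, 0, 0], [0, 0, 0], 0]]' --newtons 70

```text
t: 5.28
position: [576.2, -208.2, 25.9]
tool_rot: [3.007, 0.909, 0.001]
wrist_force: [-1.3, 0.3, 6.0]
width: 0.29
gripper_force: 70.2
```

```bash
python3 -c "
from h import *
to(576.5,-208.5,25)"
```

```text
t 5.275 [ 576.152 -208.225   25.86 ] yaw 33.63772311729541 tilt [ 0. -0.] shift [0.002 0.005 0.011] F [-1.324  0.254  6.045] [0.118 0.276 0.032] w 0.2900770590702743 70.20970702171326
```

>>> move_arm --commands '[[[0, 0, 0], [0, 0, -0.05], 0], [[0, 0, 0], [0, 0, -0.2], 0], [[0, 0, 0], [0, 0, -0.5], 0], [[0, 0, 0], [0, 0, -0.5], 0], [[0, 0, 0], [0, 0, -0.5], 0], [[0, 0, 0], [0, 0, -0.4], 0], [[0, 0, 0], [0, 0, -0.05], 0], [[0, 0, 0], [0, 0, 0], 0], [[0, 0, 0], [0, 0, 0], 0], [[0, 0, 0], [0, 0, 0], 0]]'

```text
t: 6.52
position: [575.6, -208.0, 200.5]
tool_rot: [-3.006, -0.909, 0.002]
wrist_force: [-0.2, 0.2, -4.4]
width: 0.286
gripper_force: 69.7
```

```bash
python3 -c "
from h import *
to(576.5,-208.5,200)"
```

```text
t 6.525 [ 575.586 -208.039  200.472] yaw 33.6429313969634 tilt [-0.002  0.001] shift [0.006 0.011 0.006] F [-0.169  0.22  -4.371] [-0.078 -0.044  0.002] w 0.2860985905393704 69.70548391342163
```

>>> move_arm --commands '[[[0, 0, -0.057], [0, 0, 0], 0], [[0, 0, -0.106], [0, 0, 0], 0], [[0, 0, -0.106], [0, 0, 0], 0], [[0, 0, -0.106], [0, 0, 0], 0], [[0, 0, -0.106], [0, 0, 0], 0], [[0, 0, -0.106], [0, 0, 0], 0], [[0, 0, -0.106], [0, 0, 0], 0], [[0, 0, -0.106], [0, 0, 0], 0], [[0, 0, -0.106], [0, 0, 0], 0], [[0, 0, -0.106], [0, 0, 0], 0], [[0, 0, -0.106], [0, 0, 0], 0], [[0, 0, -0.106], [0.2, 0.15, 0], 0], [[0, 0, -0.054], [0.4, 0.3, 0], 0], [[0, 0, 0], [0.5, 0.38, 0], 0], [[0, 0, 0], [0.5, 0.38, 0], 0], [[0, 0, 0], [0.5, 0.38, 0], 0], [[0, 0, 0], [0.5, 0.38, 0], 0], [[0, 0, 0], [0.4, 0.3, 0], 0], [[0, 0, 0], [0.14, 0.1, 0], 0], [[0, 0, 0], [0, 0, 0], 0]]'

```text
t: 9.02
position: [468.5, 87.2, 201.4]
tool_rot: [-0.849, -3.024, 0.0]
wrist_force: [0.0, -1.4, -3.3]
width: 0.292
gripper_force: 69.5
```

```bash
python3 -c "
from h import *
to(537,210,200)
shot('wrist','w2.png'); to(537,210,200)"
```

```text
t 9.025 [468.451  87.196 201.385] yaw 148.6310491585041 tilt [-0. -0.] shift [0.067 1.757 0.017] F [ 0.017 -1.351 -3.303] [-0.068 -0.013  0.026] w 0.29180198814116004 69.53508138656616
t 9.075 [468.788  86.3   201.32 ] yaw 148.55018976962674 tilt [-0. -0.] shift [0.079 1.764 0.016] F [ 0.459 -0.765 -3.273] [ 0.005 -0.032  0.019] w 0.2909495501504944 69.53512072563171
```

View pics/w2.png

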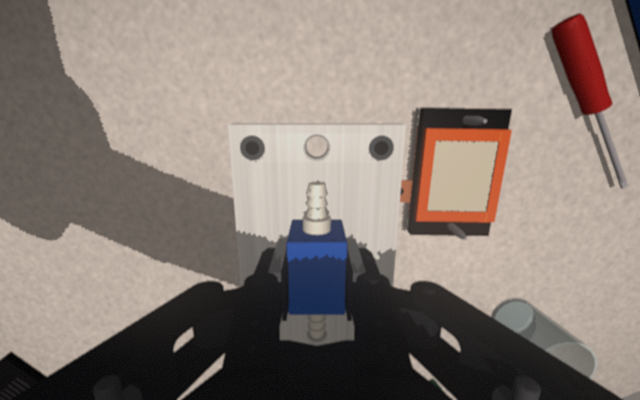

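Wrist view: plate held square in the gripper (pin hole at (316,147)); cell fully visible at right, pins at about (475,120) and (456,230). Zooming on the pins.

```bash
python3 -c "
from h import *
a=cv2.imread('pics/w2.png')[90:250,400:520]
b=cv2.resize(a,None,fx=3.7,fy=3.7,interpolation=cv2.INTER_CUBIC)
c=cv2.imread('pics/w2.png')[110:185,230:310]
cv2.imwrite('pics/c3.png',b)"
```

```text
(no output)
```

View pics/c3.png

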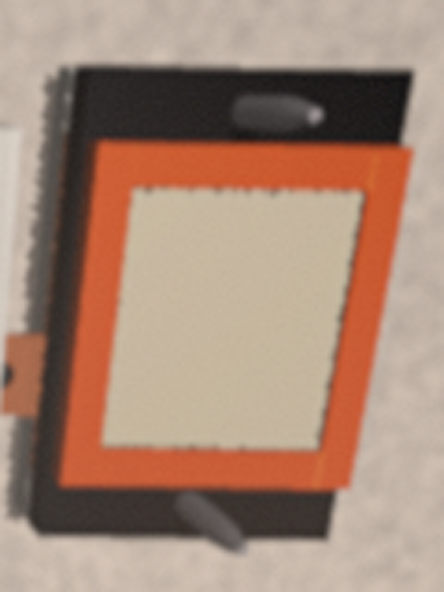

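Pin tips in the picture: (486.2,120.8) and (464.8,237.6); bases at about (466,120.5) and (450.5,225).

```bash
python3 - <<'E'
from h import *
a1=plane('w2',486.2,120.6,67);b1=plane('w2',464.6,237.4,67)
a0=plane('w2',465.5,120.3,34);b0=plane('w2',450.3,225,34)
for p,q in((a1,b1),(a0,b0)):
    d=(p-q)[:2];print(p,q,(p+q)/2,np.linalg.norm(d),np.degrees(np.arctan2(d[1],d[0])))
# graphite corners, z=34: TL(78,68) TR(413,70) BR(328,540) BL(32,530 approx)
f=lambda u,v,z:plane('w2',400+u/3.7,90+v/3.7,z)
C=[f(78,68,34),f(413,70,34),f(328,540,34),f(38,536,34)];print('graph',np.mean(C,0))
d=(C[0]+C[1]-C[2]-C[3]);print(np.degrees(np.arctan2(d[1],d[0])),np.linalg.norm(d)/2)
W=[f(133,188,42),f(365,188,42),f(322,450,42),f(102,447,42)];print('win',np.mean(W,0));d=(W[0]+W[1]-W[2]-W[3]);print(np.degrees(np.arctan2(d[1],d[0])))
# triangulation of tips with scene and side
print(tri(('w2',486.2,120.6),S(525,58),D(163,82)),tri(('w2',464.6,237.4),S(562,132),D(273,88)))
print(tri(('w2',486.2,120.6),S(525,58)),tri(('w2',464.6,237.4),S(562,132)))
# plate in hand: hole at z~ 201.3-25.9+10
s=arm.sense();h=plane('w2',316.3,147,s['position'][2]-15.9);T=R.from_rotvec(s['tool_rot']).as_matrix();print('hole in tool',T.T@(h-s['position']))
for u in(252,381):
  print(T.T@(plane('w2',u,147,s['position'][2]-15.9)-s['position']))
to(537,210,200)
E
```

```text
[489.534 242.672  67.   ] [578.717 183.837  67.   ] [534.125 213.255  67.   ] 106.84175787260591 146.58680870904936
[489.047 240.744  34.   ] [579.041 184.181  34.   ] [534.044 212.463  34.   ] 106.29405949544837 147.8500069524921
graph [534.513 212.134  34.   ]
148.52385534294442 128.667852949969
win [534.829 213.119  42.   ]
148.29263352162792
[491.022 242.222  60.877] [581.652 184.089  63.54 ]
[489.981 243.107  62.418] [580.952 184.347  62.98 ]
hole in tool [54.519  0.561 15.909]
[ 54.476 -30.335  15.917]
[54.563 31.638 15.901]
t 9.075 [468.788  86.3   201.32 ] yaw 148.55018976962674 tilt [-0. -0.] shift [0.079 1.764 0.016] F [ 0.459 -0.765 -3.273] [ 0.005 -0.032  0.019] w 0.2909495501504944 69.53512072563171
```

>>> move_arm --commands '[[[0, 0, 0.006], [0.06, 0.17, 0.2], 0], [[0, 0, 0], [0.06, 0.16, 0.25], 0], [[0, 0, 0], [0, 0, 0.06], 0], [[0, 0, 0], [0, 0, 0], 0], [[0, 0, 0], [0, 0, 0], 0], [[0, 0, 0], [0, 0, 0], 0]]'

```text
t: 9.82
position: [474.6, 114.0, 161.2]
tool_rot: [0.866, 3.019, 0.0]
wrist_force: [0.9, 0.4, -3.3]
width: 0.292
gripper_force: 69.5
```

```bash
python3 -c "
from h import *
to(534.3,212.2,160)
shot('wrist','w3.png'); to(534.3,212.2,160)
a=cv2.imread('pics/w3.png')[90:290,220:520]
cv2.imwrite('pics/c4.png',cv2.resize(a,None,fx=2.6,fy=2.6,interpolation=cv2.INTER_CUBIC))"
```

```text
t 9.825 [474.556 114.022 161.181] yaw 147.98702640918168 tilt [ 0.001 -0.   ] shift [0.017 1.436 0.015] F [ 0.946  0.394 -3.3  ] [ 0.054 -0.072 -0.029] w 0.29231746198981173 69.4858968257904
t 9.875 [474.478 114.097 161.089] yaw 147.99501700110147 tilt [ 0.001 -0.   ] shift [0.016 1.436 0.014] F [ 0.057  0.3   -2.746] [ 0.057 -0.018 -0.049] w 0.2910047883930935 69.48576092720032
```

View pics/c4.png

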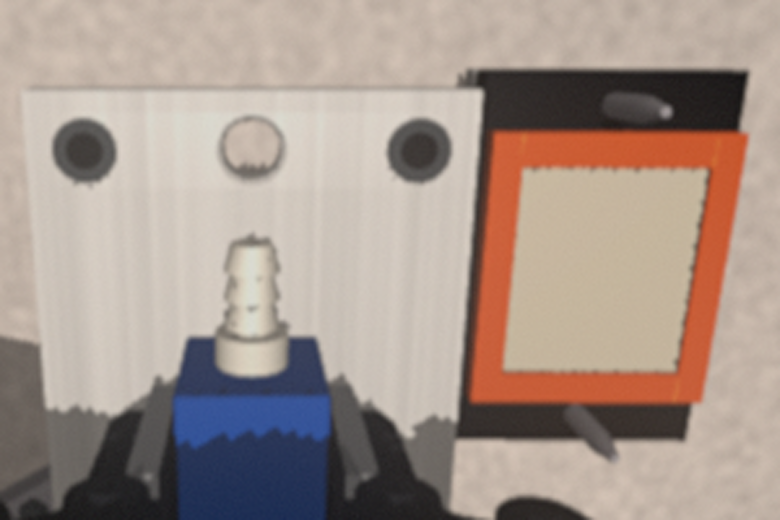

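Crop: pin tips at (666,112) and (613,455); plate pin hole at (252,147), screw holes at (84,150) and (419,150); plate appears straight in the grip.

```bash
python3 - <<'E'
from h import *
f=lambda u,v,z:plane('w3',220+u/2.6,90+v/2.6,z)
s=arm.sense();T=R.from_rotvec(s['tool_rot']).as_matrix()
for p,q,z in(((666,112),(613,455),67),((610,107),(574,414),35)):
    p=f(*p,z);q=f(*q,z);d=(p-q)[:2];print(p,q,(p+q)/2,np.linalg.norm(d),np.degrees(np.arctan2(d[1],d[0])))
C=[f(478,71,34),f(748,71,34),f(685,440,34),f(457,437,34)];print('graph',np.mean(C,0));d=C[1]-C[2];print(np.degrees(np.arctan2(d[1],d[0])))
W=[f(522,168,42),f(708,168,42),f(678,372,42),f(503,370,42)];print('win',np.mean(W,0));d=(W[0]+W[1]-W[2]-W[3]);print(np.degrees(np.arctan2(d[1],d[0])))
d=(W[1]-W[0]+W[2]-W[3]);print(np.degrees(np.arctan2(d[1],d[0]))+90)
for u,v in((252,147),(84,150),(419,150)): print(T.T@(f(u,v,s['position'][2]-15.9)-s['position']))
print('tri',tri(('w2',486.2,120.6),('w3',220+666/2.6,90+112/2.6)),tri(('w2',464.6,237.4),('w3',220+613/2.6,90+455/2.6)))
E
```

```text
[489.342 241.669  67.   ] [578.948 184.232  67.   ] [534.145 212.951  67.   ] 106.43361806954756 147.3400858716519
[488.966 240.023  35.   ] [579.984 183.974  35.   ] [534.475 211.998  35.   ] 106.89161184135756 148.3749754280065
graph [534.215 212.437  34.   ]
147.90939499687602
win [534.498 212.891  42.   ]
148.43374147913082
147.63297527819276
[53.879  0.312 15.868]
[ 53.336 -30.746  15.862]
[53.323 31.179 15.875]
tri [485.038 236.259  80.917] [579.82  184.309  65.548]
```

>>> move_arm --commands '[[[0, 0, 0], [0.02, 0.25, 0], 0], [[0, 0, 0], [0, 0.5, 0], 0], [[0, 0, 0], [0, 0.45, 0], 0], [[0, 0, 0], [0, 0.2, 0.1], 0], [[0, 0, 0], [0, 0.037, 0.25], 0], [[0, 0, 0], [0, 0, 0.25], 0], [[0, 0, 0], [0, 0, 0.16], 0], [[0, 0, 0], [0, 0, 0], 0], [[0, 0, 0], [0, 0, 0], 0], [[0, 0, 0], [0, 0, 0], 0]]'

```text
t: 11.12
position: [534.1, 212.9, 100.5]
tool_rot: [0.865, 3.019, 0.001]
wrist_force: [-0.5, -1.0, -4.7]
width: 0.291
gripper_force: 69.9
```

```bash
python3 -c "
from h import *
to(534.1,212.4,100)
shot('wrist','w4.png');shot('side','s4.png');shot('scene','sc4.png'); to(534.1,212.4,100)
r=lambda a,f,w,h:cv2.resize(a,(w,h),interpolation=cv2.INTER_CUBIC)
a=cv2.imread('pics/w4.png')[90:240,220:420]
b=cv2.imread('pics/s4.png')[115:195,215:325]
c=cv2.imread('pics/sc4.png')[105:185,310:420]
cv2.imwrite('pics/c5.png',np.vstack([r(a,0,400,300),])if 0 else np.hstack([r(a,0,400,300),np.vstack([r(b,0,400,290),r(c,0,400,290)])[:300]]) if 0 else np.vstack([np.hstack([r(b,0,400,290),r(c,0,400,290)]),np.hstack([r(a,0,400,300),np.zeros((300,400,3),np.uint8)])]))"
```

```text
t 11.125 [534.092 212.855 100.546] yaw 148.01856896834474 tilt [0.001 0.   ] shift [-0.003 -0.005  0.007] F [-0.505 -1.011 -4.732] [-0.    -0.044 -0.049] w 0.2912095125065373 69.94450807571411
t 11.275 [533.942 212.807 100.265] yaw 148.0234702750706 tilt [0.001 0.   ] shift [-0.004 -0.003  0.003] F [-0.273 -0.6   -4.491] [0.013 0.018 0.059] w 0.28902767384011524 69.94477272033691
```

View pics/c5.png

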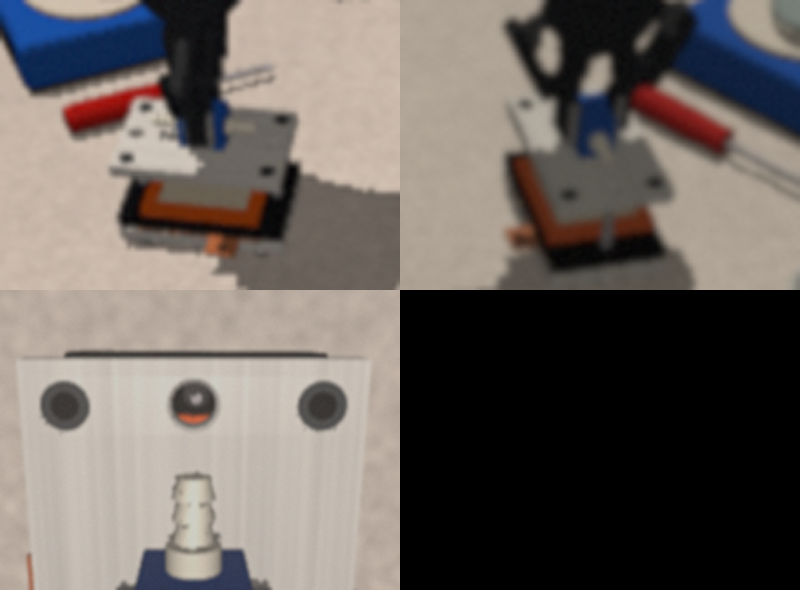

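Through the front hole the pin tip shows at (197,398) against the hole centre (194,404), i.e. nearly centred.

```bash
python3 - <<'E'
from h import *
s=arm.sense();T=R.from_rotvec(s['tool_rot']).as_matrix()
tip=plane('w4',220+197/2,90+54,67);h=plane('w4',220+193.5/2,90+114/2,s['position'][2]-15.9)
print(T.T@(tip-s['position']),T.T@(h-s['position']))
print(cam('w4')[1])
E
```

```text
[53.344  1.334 33.243] [53.661  0.388 15.878]
[474.783 250.058 231.526]
```

>>> move_arm --commands '[[[0, 0, 0.0045], [-0.004, 0.004, 0.03], 0], [[0, 0, 0], [0, 0, 0.06], 0], [[0, 0, 0], [0, 0, 0.06], 0], [[0, 0, 0], [0, 0, 0.05], 0], [[0, 0, 0], [0, 0, 0.04], 0], [[0, 0, 0], [0, 0, 0], 0], [[0, 0, 0], [0, 0, 0], 0]]'

```text
t: 12.15
position: [534.2, 213.0, 80.8]
tool_rot: [0.876, 3.017, 0.0]
wrist_force: [1.0, -1.6, -3.8]
width: 0.292
gripper_force: 69.9
```

```bash
python3 -c "
from h import *
to(534.1,212.4,67)"
```

```text
t 12.15 [534.244 212.991  80.793] yaw 147.6265747726279 tilt [0. 0.] shift [-0.002 -0.007  0.172] F [ 0.971 -1.6   -3.783] [0.009 0.007 0.042] w 0.2918463307137301 69.94484424591064
```

>>> move_arm --commands '[[[0, 0, 0], [0, 0, 0.03], 0], [[0, 0, 0], [0, 0, 0.04], 0], [[0, 0, 0], [0, 0, 0.04], 0], [[0, 0, 0], [0, 0, 0.01], 0], [[0, 0, 0], [0, 0, 0], 0], [[0, 0, 0], [0, 0, 0], 0]]'

```text
t: 12.9
position: [534.2, 213.0, 71.2]
tool_rot: [0.876, 3.017, 0.0]
wrist_force: [0.5, 0.5, -5.1]
width: 0.289
gripper_force: 69.9
```

```bash
python3 -c "
from h import *
to(534.1,212.4,67)"
```

```text
t 12.9 [534.229 212.968  71.181] yaw 147.6243679884629 tilt [0. 0.] shift [-0.002 -0.007  0.052] F [ 0.467  0.512 -5.069] [0.003 0.014 0.012] w 0.2893394484667096 69.9441647529602
```

>>> move_arm --commands '[[[0, 0, 0], [0, 0, 0.015], 0], [[0, 0, 0], [0, 0, 0.015], 0], [[0, 0, 0], [0, 0, 0.01], 0], [[0, 0, 0], [0, 0, 0.01], 0], [[0, 0, 0], [0, 0, 0.01], 0], [[0, 0, 0], [0, 0, 0.005], 0], [[0, 0, 0], [0, 0, 0], 0], [[0, 0, 0], [0, 0, 0], 0]]'

```text
t: 13.9
position: [534.2, 212.9, 66.0]
tool_rot: [0.876, 3.017, 0.0]
wrist_force: [-3.5, -1.3, 3.3]
width: 0.287
gripper_force: 70.9
```

```bash
python3 -c "
from h import *
to(534.1,212.4,64.2)
F=[]
for i in range(6): arm.get_image('wrist'); F.append(arm.sense()['wrist_force'])
print(np.array(F), arm.sense()['position'])"
```

```text
t 13.9 [534.212 212.927  66.003] yaw 147.6249471709867 tilt [ 0. -0.] shift [-0.002 -0.006  0.023] F [-3.455 -1.335  3.278] [-0.387  0.599  0.068] w 0.2867178272083581 70.8788251876831
[[-3.346 -0.812  4.154]
 [-2.539 -2.164  3.106]
 [-3.077 -1.612  3.45 ]
 [-2.278 -2.297  4.303]
 [-1.479 -0.978  3.488]
 [-2.248 -1.384  2.914]] [534.204 212.955  65.926]
```

>>> move_arm --commands '[[[0, 0, 0], [0, 0, 0.008], 0], [[0, 0, 0], [0, 0, 0.008], 0], [[0, 0, 0], [0, 0, 0.006], 0], [[0, 0, 0], [0, 0, 0], 0], [[0, 0, 0], [0, 0, 0], 0], [[0, 0, 0], [0, 0, 0], 0], [[0, 0, 0], [0, 0, 0], 0]]'

```text
t: 15.08
position: [534.2, 213.0, 64.4]
tool_rot: [0.876, 3.017, -0.0]
wrist_force: [-5.3, -2.9, 9.5]
width: 0.29
gripper_force: 71.8
```

```bash
python3 -c "
from h import *
F=[]
for i in range(6): arm.get_image('wrist'); F.append(arm.sense()['wrist_force'])
print(np.mean(F,0)); to(534.1,212.4,64.2)"
```

```text
[-4.408 -2.927  9.644]
t 15.375 [534.233 212.98   64.392] yaw 147.62636671053525 tilt [ 0. -0.] shift [-0.002 -0.007  0.002] F [-3.835 -2.365  9.584] [-0.696  1.089 -0.038] w 0.28885898817376315 71.80771350860596
```

>>> move_arm --commands '[[[0, 0, 0], [0.002, -0.005, 0.004], 0], [[0, 0, 0], [0, 0, 0], 0], [[0, 0, 0], [0, 0, 0], 0], [[0, 0, 0], [0, 0, 0], 0], [[0, 0, 0], [0, 0, 0], 0], [[0, 0, 0], [0, 0, 0], 0]]'

```text
t: 16.12
position: [534.2, 213.0, 64.3]
tool_rot: [0.876, 3.016, 0.001]
wrist_force: [-2.1, -1.7, 10.4]
width: 0.291
gripper_force: 71.9
```

```bash
python3 -c "
from h import *
F=[]
for i in range(6): arm.get_image('wrist'); F.append(arm.sense()['wrist_force'])
print(np.mean(F,0)); to(534.1,212.4,64.2)
shot('wrist','w5.png');shot('side','s5.png');shot('scene','sc5.png')
r=lambda a,w,h:cv2.resize(a,(w,h),interpolation=cv2.INTER_CUBIC)
a=cv2.imread('pics/w5.png')[60:260,190:450]
b=cv2.imread('pics/s5.png')[115:195,215:325]
c=cv2.imread('pics/sc5.png')[105:185,310:420]
cv2.imwrite('pics/c6.png',np.vstack([np.hstack([r(b,400,290),r(c,400,290)]),np.hstack([r(a,400,308),np.zeros((308,400,3),np.uint8)])]))"
```

```text
[-2.833 -1.858 10.169]
t 16.425 [534.17  212.941  64.254] yaw 147.62751353582453 tilt [0.001 0.   ] shift [-0.003 -0.006  0.001] F [-2.909 -1.689 10.615] [-0.48   0.755 -0.006] w 0.29312802781542147 71.88212513923645
```

View pics/c6.png

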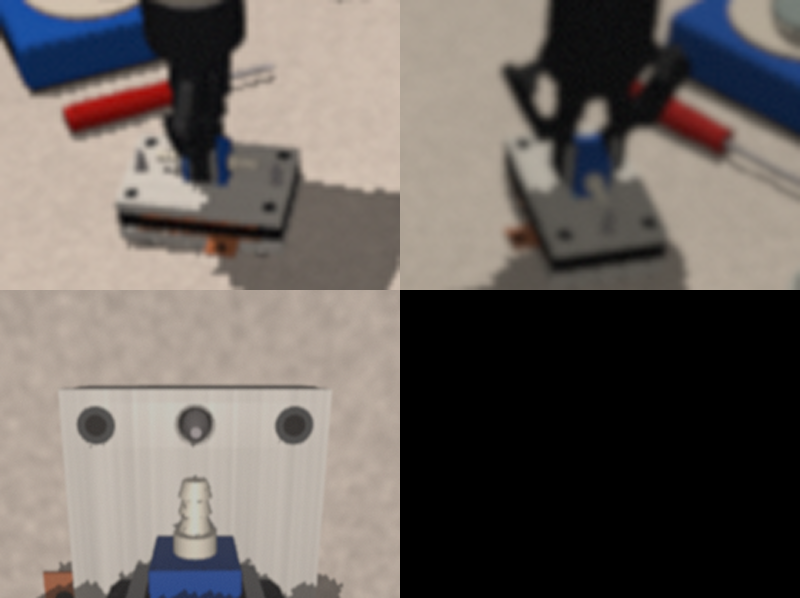

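The plate is seated flat with the pins through both holes and parallel to the stack. Final trim, then hold.

>>> move_arm --commands '[[[0, 0, 0], [0.001, -0.002, 0.002], 0], [[0, 0, 0], [0, 0, 0], 0], [[0, 0, 0], [0, 0, 0], 0], [[0, 0, 0], [0, 0, 0], 0], [[0, 0, 0], [0, 0, 0], 0], [[0, 0, 0], [0, 0, 0], 0], [[0, 0, 0], [0, 0, 0], 0], [[0, 0, 0], [0, 0, 0], 0], [[0, 0, 0], [0, 0, 0], 0], [[0, 0, 0], [0, 0, 0], 0], [[0, 0, 0], [0, 0, 0], 0], [[0, 0, 0], [0, 0, 0], 0], [[0, 0, 0], [0, 0, 0], 0], [[0, 0, 0], [0, 0, 0], 0], [[0, 0, 0], [0, 0, 0], 0], [[0, 0, 0], [0, 0, 0], 0]]'

```text
t: 18.58
position: [534.2, 212.9, 64.2]
tool_rot: [0.876, 3.016, 0.001]
wrist_force: [-2.3, -1.8, 11.0]
width: 0.293
gripper_force: 71.9
```

>>> move_arm --commands '[[[0, 0, 0], [0, 0, 0], 0], [[0, 0, 0], [0, 0, 0], 0], [[0, 0, 0], [0, 0, 0], 0], [[0, 0, 0], [0, 0, 0], 0], [[0, 0, 0], [0, 0, 0], 0], [[0, 0, 0], [0, 0, 0], 0], [[0, 0, 0], [0, 0, 0], 0], [[0, 0, 0], [0, 0, 0], 0], [[0, 0, 0], [0, 0, 0], 0], [[0, 0, 0], [0, 0, 0], 0], [[0, 0, 0], [0, 0, 0], 0], [[0, 0, 0], [0, 0, 0], 0], [[0, 0, 0], [0, 0, 0], 0], [[0, 0, 0], [0, 0, 0], 0], [[0, 0, 0], [0, 0, 0], 0], [[0, 0, 0], [0, 0, 0], 0]]'

```text
t: 20.58
position: [534.2, 212.9, 64.2]
tool_rot: [0.876, 3.016, 0.001]
wrist_force: [-2.1, -1.4, 11.0]
width: 0.29
gripper_force: 71.9
```

```bash
python3 -c "
from h import *
F=[]
for i in range(5): arm.get_image('wrist'); F.append(arm.sense()['wrist_force'])
print(np.mean(F,0)); to(534.1,212.4,64.2)
if 9<np.mean(F,0)[2]<13: print(arm.sign_off())"
```

```text
[-2.572 -1.275 10.297]
t 20.825 [534.146 212.917  64.151] yaw 147.62813461610455 tilt [0.001 0.001] shift [-0.003 -0.006 -0.001] F [-2.213 -1.954 10.676] [-0.376  0.628 -0.019] w 0.2885045649778273 71.91987633705139
the job is handed in; nothing more can be done
None
```

The end plate is over both guide pins and pressed onto the gasket with about 15 N, by my estimate from the wrist force plus the plate's weight. I held it steady for about 4 s and handed the job in at 20.8 s with the arm still pressing; nothing else on the bench was touched.

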